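Open a dial padlock on its sloped stand and hold it up

TASK

Lay the dial padlock, dial up, on the narrow sloped stand, foot end down against the ledge between the two side lips and shackle uphill, and let go of it. With the lock lying there, turn the dial click by click until its pointer clicks in at the raised rib facing the shackle, then take the shackle by its crossbar, pull it fully open and lift the lock by it, so that it is held up clear of everything, with its foot end at least 100 mm above the table. Finish still holding the open lock like that, quite still, and leave the other things on the table where they are.

Things in the scene. Friction and masses are not known exactly. Their poses are not given: they have to be found in the camera images.
- lock: loose dial padlock, about 0.7 kg, at first lying on its back on the table. Brass body 70 (x) x 60 (y) x 30 (z); origin at the centre of its underside (back), x towards the shackle, z out of the face with the dial; centre of mass about 8 from the origin to the shackle side. A small raised rib on the face (x 27 to 33, 5 wide, 3 high) marks the opening position. The shackle lies 15 above the back.
- dial (a joint): dial angle in rad, positive counter-clockwise seen from above the face; 0 = pointer towards the shackle, at the rib. Clicks into a notch every 0.524 (30 degrees); starts in (or within 0.1 of) the notch at 1.05 or 1.57, to be turned clockwise to 0; stops at -0.6 and 3.0. About 0.1 N m turns it over a click. The shackle is free only within about 0.1 of 0.
- dial_grip (a point): on the dial's axis in its grip bar, 49 above the lock's back; x along the bar to the pointer, y across the bar, z out of the face. The dial: in the middle of the lock's face a black disc 43 across, 5 high, on it an upright aluminium bar 28 long, 12 wide, 24 high (top 59 above the lock's back) with a thin, slightly lower 9 mm nose at one end as pointer.
- shackle (a joint): how far the shackle is drawn out along the lock's +x, in m: 0 shut, 0.022 fully open. Slides with about 2 N of friction once the dial is in the opening notch (less than the lock's weight, so hanging from the shackle keeps it open); else blocked after 1 to 2 mm.
- shackle_bar (a point): middle of the shackle's crossbar, parallel to the lock's y; steel rod of diameter 9, straight for 25; x = 97 from the lock's origin when shut, 15 above its back. The legs are at y = -22 and +22; 57 clear between body and crossbar when shut.
- lock_foot (a point): middle of the lock's foot end, opposite the shackle (x = -35 from the lock's origin, z = 15)
- stand: fixed dark steel stand; origin on the table under the seat, base plate 120 x 90 x 12, yaw about 0, column 30 x 28
- cradle: sloped seat on the stand, fixed. Origin mid-surface, 85 above the table, where the lock's origin belongs; z out of the seat (leans 0.40 rad to the downhill side, facing the robot), x uphill, y across. Rubber, 68 (x) x 34 (y), narrower than the lock. At the lower end a ledge (face at x = -37, 10 high) and at its ends two lips, 68 apart, 10 high, reaching up to x = -21.
- tape: loose cardboard-coloured tape roll lying flat, outer diameter 58, 26 high; leave it alone
- keylock: small closed dark key padlock without a dial, body 34 x 36 x 16; not the lock of the task, leave it alone
- marker: grey and black marker pen lying down, about 112 x 16 x 16; leave it alone
- filmroll: white roll of film standing on end, diameter 90, 100 high; leave it alone
- driver: screwdriver lying down; leave it alone
- carton: small white carton 100 x 140 x 60; leave it alone
Mind the look-alikes: they are no part of the job. What is meant by the lock is not green, purple or red, and is the smaller of those in its own colour.

How it is judged:
By the outcome, as a careful person would: the job done as asked, in the order asked, and still so for the second after the job is handed in, while the arm keeps its last pose, push and grip.
It also fails if it takes over 67 s, if anything falls off the work surface, if the arm or the gripper's body presses on something with over 40 N, if the wrist force passes 120 N, or if a joint passes its speed limit or range.

ROBOT

A 6-joint arm with a two-finger parallel gripper is mounted at the origin on the work surface. World frame = base frame: x ahead of the robot, y to its left, z up, the work surface at z = 0. Lengths are in m, angles in rad, forces in N, time in s.
With the tool pointing down it reaches from about 0.325 to 0.75 m from the base axis. Payload 7.6 kg.
Tool frame: the origin (TCP) lies at the very end of the fingers, on their centre line; the grasp point (between the pads) lies 19 mm behind it; z points along the fingers, y is the direction in which the jaws open and shut (so a half turn about z gives the same grasp; the last joint's range is limited). The gripper opens to 85 mm and grips with 20 to 120 N. Pads are 22 mm wide; open, the fingers measure 114 mm over their backs; the gripper's body (76 mm by 85 mm) begins 54 mm behind the grasp point. The pads swing forward as they close: fully open they stand 13 mm farther back than shut.
Start: joints at [-1.226, 0.052, 1.401, -0, 1.689, -0.07], TCP at [0.212, -0.48, 0.231] pointing down, gripper open.
Joint ranges: [-2.9, 2.9], [-0.91, 2.17], [0.12, 2.37], [-1.06, 4.2], [0.26, 2.73], [-2.93, 2.93]. Speed limits (rad/s): [2.57, 2.57, 3.01, 3.14, 3.14, 3.14].

INTERFACE

Orientations are given as a unit quaternion [w, x, y, z].
In Python, from rig import arm gives the robot as it stands.
- The arm moves only by the tool jog_arm, never from a script. Its argument "plan" is a list of rows, each a list of 4 numbers: the shift along the tool's x, y, z in m, then the turn about the tool's z in rad. In form: [[tx, ty, tz, yaw], ...]. A call has 1 to 12 rows; each row is the pose to reach, as a shift and turn from the pose commanded when the call began, along the tool's axes at that moment; what a row does not reach only later rows make up. A row lasts 1/12 s, in which the tool goes at most 41.7 mm and 7.16 degrees, less where a joint would pass 70% of its speed; a pose out of reach is approached as far as the arm can. A call with a gripper value outside its range is refused whole. "jaw" is the gripper's target within -1 to 1 (fully open at 1, half-way at 0, shut at -1), set as the call begins (left out, the last holds). The fingers move at their own pace and stop on an object; the grip force is fixed at half the most. Time passes only in rows, so rows that repeat a pose let the fingers close. It gives the time, the measured TCP pose, the force and the opening at its end, in the units of the state.
- arm.observe(): the state, without advancing time (a new reading comes with each control period).
- arm.get_image(name): name is "side" or "top" or "wrist"; returns a dict with "img" (420x560x3 uint8, blue, green, red), "fx", "fy", "cx", "cy" (pixels), "eye" and "attitude" of the camera in the world; the wrist camera has in their place "T_tool_cam" (4x4, takes a point from camera to tool coordinates, whose origin is the TCP and whose axes are the flange's). Camera axes: x right, y up, looking along -z (the intrinsics and any distortion apply to the point x, -y, -z); pixel columns grow to the right and rows downward; lengths in m; the calibration is good to about 2 mm. A picture is of the moment at which its call begins: read the wrist's pose just before it. There is no depth.
- arm.sign_off(): hands the job in, once; it reports no verdict.
Trained networks look in the newest picture that a camera, given by its name, has taken for a name from the list of things; names that differ only in an ending like _2 or _b are one class to them, and where a whole thing is asked for, a point or a joint stands for the part that bears it (a point fixed in the world has none). Each returns a list of dicts, best first, with "p" (0 to 1); they miss things now and then, are a little off and sometimes report something else, mostly with a low value. They report only what shows in the picture. A call takes as long as a camera call. They do not tell look-alikes from the thing itself.
- arm.look_for(camera, query): "point" ([x, y, z] in m, in the coordinates of the camera as it stood for that picture, good to about 4 mm: the middle of the surface that is visible of it).
- arm.spot_point(camera, query): "point" ([x, y, z] in m, in the coordinates of the camera as it stood for that picture, good to about 4 mm: a listed point, or the origin of a listed thing).
The state is a dict: "time_s": time; "joints": joint angles; "qvel": joint speeds; "tau": joint torques, N m; "tool_pos": TCP position; "tool_rot": TCP orientation; "force": force on the tool from outside, world axes, zero at the start; "ft_torque": the same for the moment, N m; "opening": finger opening in m.
Only numpy, scipy, OpenCV 4.12 (cv2) and the standard library are available. Lean on these libraries where they do the work, as an engineer would, in place of code of your own. Each camera call takes 0.05 s, during which the arm holds its last target.

## Working session

There is one attempt and no reset: what is moved stays moved. The work goes in short steps, Python scripts to look and compute and a tool call to move; the robot and the scene stay as the last step left them, time stands still between calls to the robot, and variables do not carry over. Pictures are saved under pics/ and viewed, and the job is handed in when it is done.

Besides the shell and the picture viewer there is one more tool, called after ">>>" as name([rows], argument=value, ...), one row to a line, values as JSON. jog_arm: Moves the arm, as the interface text tells. Its arguments: {"type":"object","properties":{"plan":{"type":"array","items":{"type":"array","items":{"type":"number"}}},"jaw":{"type":"number"}},"required":["plan"]}

```bash
ls -la; mkdir -p pics; cat > h.py <<'E'
import numpy as np, cv2
from rig import arm
from scipy.spatial.transform import Rotation as R
def Rq(q): return R.from_quat([q[1],q[2],q[3],q[0]])
def cam(name):
    s=arm.observe(); im=arm.get_image(name)
    return s,im
def T(s,im):
    M=np.eye(4)
    if 'T_tool_cam' in im:
        B=np.eye(4);B[:3,:3]=Rq(s['tool_rot']).as_matrix();B[:3,3]=s['tool_pos']
        return B@np.array(im['T_tool_cam'])
    a=np.array(im['attitude'])
    M[:3,:3]=Rq(a).as_matrix() if a.size==4 else a
    M[:3,3]=im['eye'];return M
def proj(im,M,p):
    c=np.linalg.inv(M)@np.append(p,1)
    return im['cx']+im['fx']*c[0]/-c[2], im['cy']+im['fy']*-c[1]/-c[2]
def ray(im,M,u,v,z):
    d=M[:3,:3]@np.array([(u-im['cx'])/im['fx'],-(v-im['cy'])/im['fy'],-1]); t=(z-M[2,3])/d[2]
    return M[:3,3]+t*d
E
python3 - <<'E'
from h import *
for n in ['top','side','wrist']:
    s,im=cam(n); cv2.imwrite(f'pics/{n}0.png',im['img']); M=T(s,im)
    print(n,{k:v for k,v in im.items() if k!='img'})
    for q in ['lock','dial_grip','shackle_bar','lock_foot','cradle','stand','keylock']:
        for r in arm.spot_point(n,q)[:3]:
            print(q,round(r['p'],2),np.round((M@np.append(r['point'],1))[:3],4))
print(s)
E
```

```text
total 12
drwxr-xr-x  3 agent agent 4096 Dec  6 13:16 .
drwxr-xr-x 23 root  root  4096 Dec  6 13:16 ..
drwxr-xr-x  2 agent agent 4096 Dec  6 13:16 pics
top {'fx': 389.8604411571625, 'fy': 389.8604411571625, 'cx': 275.0966546188018, 'cy': 207.98717588273692, 'eye': array([ 0.33585225, -0.00529512,  1.09142676]), 'attitude': array([ 0.71184074,  0.0651096 , -0.06413801, -0.69636902])}
lock 0.9 [6.201e-01 1.975e-01 3.000e-04]
lock 0.82 [0.4672 0.1293 0.0012]
lock 0.75 [ 0.2918  0.2441 -0.003 ]
dial_grip 0.77 [0.2947 0.2505 0.07  ]
dial_grip 0.71 [0.6193 0.195  0.05  ]
dial_grip 0.68 [ 0.6528 -0.1991  0.0461]
shackle_bar 0.97 [ 0.2152 -0.2869  0.021 ]
shackle_bar 0.76 [0.1573 0.2256 0.0195]
shackle_bar 0.74 [0.5985 0.2879 0.0144]
lock_foot 0.86 [ 0.6217 -0.1851  0.0144]
lock_foot 0.84 [ 0.3763 -0.1933  0.0215]
lock_foot 0.77 [0.3368 0.2563 0.0195]
cradle 0.67 [ 0.5075 -0.1292  0.0854]
cradle 0.2 [ 0.3955 -0.0093 -0.0008]
stand 0.61 [ 0.5058 -0.1295  0.0035]
keylock 0.72 [ 0.6219 -0.0148  0.    ]
side {'fx': 448.71688559811975, 'fy': 448.71688559811975, 'cx': 287.4292218581898, 'cy': 207.5
[... 1216 characters left out ...]
2957  0.0217]
{'time_s': 0.8, 'joints': array([-1.22630933e+00,  5.21664666e-02,  1.40069324e+00,  1.26103833e-05,
        1.68860870e+00, -7.03148090e-02]), 'qvel': array([-9.80174709e-05,  2.13977322e-03,  6.60418430e-05, -1.46061540e-03,
        3.92621387e-04, -1.05525223e-03]), 'tau': array([-8.95355333e-05, -3.81516302e+01, -3.60291767e+01, -3.98390637e-05,
        1.97751428e-04, -1.12686327e-07]), 'tool_pos': array([ 0.211603  , -0.48048833,  0.23134432]), 'tool_rot': array([6.06857945e-05, 9.78569263e-01, 2.05917927e-01, 1.46924238e-05]), 'force': array([-0.81434148, -0.07033185, -0.08419685]), 'ft_torque': array([0.01964261, 0.01893139, 0.01358869]), 'opening': 0.08536124849831374}
```

View pics/top0.png

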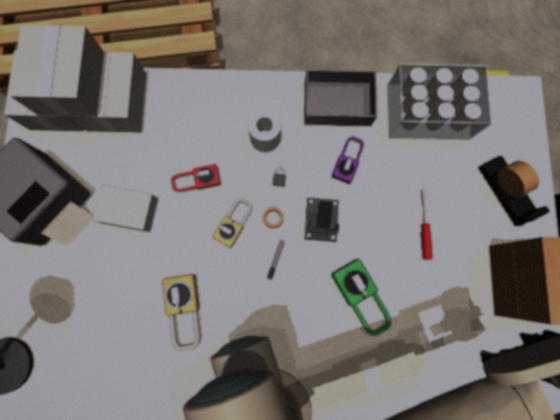

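View pics/side0.png

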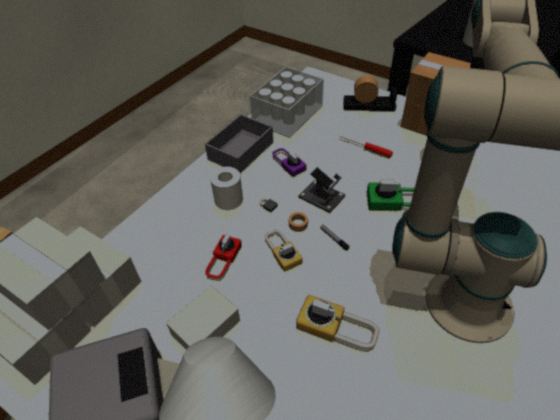

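```bash
cat >> h.py <<'E'
def heading(s):
    X=Rq(s['tool_rot']).as_matrix()[:,0]; return np.arctan2(X[1],X[0])
def goto(x,y,z,h):
    s=arm.observe(); M=Rq(s['tool_rot']).as_matrix()
    d=M.T@(np.array([x,y,z])-s['tool_pos']); a=-(h-heading(s)); a=(a+np.pi)%(2*np.pi)-np.pi
    print('from',np.round(s['tool_pos'],4),'h',round(heading(s),4),'t',round(s['time_s'],2),'open',round(s['opening'],4),'F',np.round(s['force'],1),'ROW',np.round(d,4),round(a,4), 'q6',round(s['joints'][5],2))
def spots(n,qs,save=None,near=None,fn='spot_point'):
    s,im=cam(n); M=T(s,im)
    if save: cv2.imwrite('pics/'+save,im['img'])
    for q in qs:
        for r in getattr(arm,fn)(n,q)[:5]:
            p=(M@np.append(r['point'],1))[:3]
            if near is None or np.hypot(*(p[:2]-near))<.12: print(q,round(r['p'],2),np.round(p,4))
    return s,im,M
E
python3 -c "
from h import *
goto(.467,.129,.2,2.66)"
```

```text
from [ 0.2116 -0.4805  0.2313] h 0.4148 t 1.2 open 0.0854 F [0.5 0.1 0.3] ROW [ 0.4794 -0.4549  0.0313] -2.2452 q6 -0.07
```

>>> jog_arm([
  [0.479,-0.455,0.031,-2.245],
  [0.479,-0.455,0.031,-2.245],
  [0.479,-0.455,0.031,-2.245],
  [0.479,-0.455,0.031,-2.245],
  [0.479,-0.455,0.031,-2.245],
  [0.479,-0.455,0.031,-2.245],
  [0.479,-0.455,0.031,-2.245],
  [0.479,-0.455,0.031,-2.245],
  [0.479,-0.455,0.031,-2.245],
  [0.479,-0.455,0.031,-2.245],
  [0.479,-0.455,0.031,-2.245],
  [0.479,-0.455,0.031,-2.245],
])

```text
time_s: 2.2
tool_pos: [0.4047, -0.0176, 0.2082]
tool_rot: [0.001, 0.573, 0.819, 0.0]
force: [0.9, -0.5, -0.3]
opening: 0.0853
```

```bash
python3 -c "
from h import *
goto(.467,.129,.2,2.66)"
```

```text
from [ 0.4047 -0.0176  0.2082] h 1.9211 t 2.2 open 0.0853 F [ 0.9 -0.5 -0.3] ROW [0.1164 0.1088 0.0082] -0.7389 q6 -0.48
```

>>> jog_arm([
  [0.116,0.109,0.008,-0.739],
  [0.116,0.109,0.008,-0.739],
  [0.116,0.109,0.008,-0.739],
  [0.116,0.109,0.008,-0.739],
  [0.116,0.109,0.008,-0.739],
  [0.116,0.109,0.008,-0.739],
  [0.116,0.109,0.008,-0.739],
])

```text
time_s: 2.78
tool_pos: [0.4678, 0.1269, 0.1995]
tool_rot: [-0.0, 0.239, 0.971, -0.0]
force: [-0.7, 0.1, -0.0]
opening: 0.0853
```

```bash
python3 -c "
from h import *
goto(.467,.129,.2,2.66)
s,im,M=spots('wrist',['lock','lock_foot','shackle_bar','dial_grip'],'w1.png')
for p in [(.467,.129,0)]: print(proj(im,M,p))"
```

```text
from [0.4678 0.1269 0.1995] h 2.6591 t 2.78 open 0.0853 F [-0.7  0.1 -0. ] ROW [ 0.0017  0.0015 -0.0005] -0.0009 q6 -0.9
lock 0.94 [ 0.463   0.131  -0.0014]
lock 0.72 [ 6.175e-01  1.923e-01 -2.000e-04]
lock_foot 0.83 [0.6285 0.162  0.0122]
lock_foot 0.8 [ 0.3805 -0.1898  0.0207]
lock_foot 0.68 [0.339  0.255  0.0182]
lock_foot 0.63 [0.4305 0.1486 0.0142]
lock_foot 0.61 [ 0.616  -0.1853  0.0138]
shackle_bar 0.75 [0.5968 0.2888 0.0154]
shackle_bar 0.62 [0.5447 0.0804 0.0148]
dial_grip 0.9 [ 0.6509 -0.1984  0.0511]
dial_grip 0.83 [0.623  0.1942 0.0488]
dial_grip 0.73 [0.4575 0.1287 0.0523]
(np.float64(282.09656770280327), np.float64(179.86236290504624))
```

View pics/w1.png

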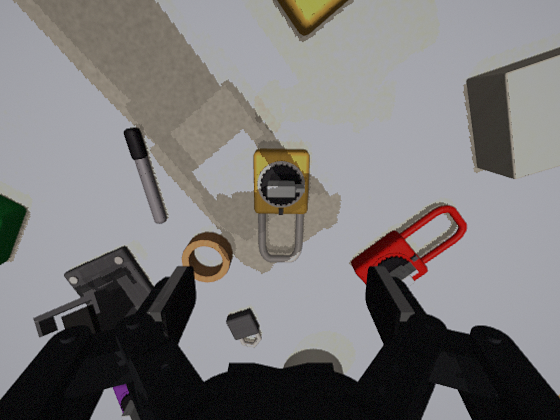

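```bash
python3 - <<'E'
from h import *
s=arm.observe(); im=arm.get_image('wrist'); M=T(s,im)
g=im['img'][140:270,220:345]; cv2.imwrite('pics/w1c.png',cv2.resize(g,None,fx=4.4,fy=4.4,interpolation=cv2.INTER_CUBIC))
for u,v,z in [(282,150,.03),(281,258,.015),(281.5,213,.03),(254.5,180,.03),(309,180,.03),(272,188,.059),(302,188,.056)]: print(u,v,np.round(ray(im,M,u,v,z),4))
E
```

```text
282 150 [0.433  0.1459 0.03  ]
281 258 [0.5501 0.0823 0.015 ]
281.5 213 [0.4939 0.1129 0.03  ]
254.5 180 [0.4472 0.1051 0.03  ]
309 180 [0.4747 0.1565 0.03  ]
272 188 [0.4574 0.1217 0.059 ]
302 188 [0.472  0.1474 0.056 ]
```

View pics/w1c.png

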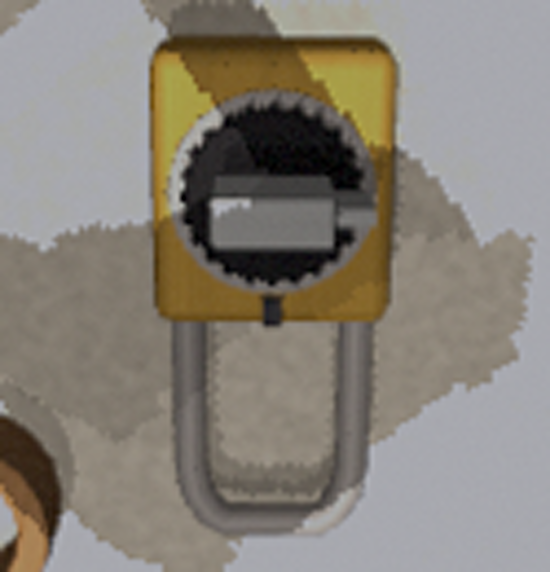

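>>> jog_arm([
  [0,0,0.04,0.007],
  [0,0,0.08,0.007],
  [0,0,0.12,0.007],
  [0,0,0.15,0.007],
  [0,0,0.17,0.007],
  [0,0,0.185,0.007],
  [0,0,0.195,0.007],
  [0,0,0.199,0.007],
], jaw=1)

```text
time_s: 3.75
tool_pos: [0.4672, 0.1258, -0.0005]
tool_rot: [-0.001, 0.245, 0.969, -0.0]
force: [0.1, -0.2, -0.5]
opening: 0.0853
```

>>> jog_arm([
  [0,0,0,0],
  [0,0,0,0],
  [0,0,0,0],
  [0,0,0,0],
  [0,0,0,0],
  [0,0,0,0],
], jaw=-1)

```text
time_s: 4.25
tool_pos: [0.4691, 0.1266, 0.0025]
tool_rot: [0.001, 0.245, 0.97, 0.001]
force: [-0.0, 1.6, 5.5]
opening: 0.0588
```

```bash
python3 -c "
from h import *
goto(.467,.129,.2,2.66)"
```

```text
from [0.4691 0.1266 0.0025] h 2.6467 t 4.25 open 0.0588 F [-0.   1.6  5.5] ROW [ 0.0025  0.0015 -0.1975] -0.0133 q6 -0.89
```

>>> jog_arm([
  [0,0,0,0],
  [0,0,-0.01,0],
  [0,0,-0.03,0],
  [0,0,-0.06,0],
  [0,0,-0.1,0],
  [0,0,-0.14,0],
  [0,0,-0.17,0],
  [0,0,-0.19,0],
  [0,0,-0.2,0],
])

```text
time_s: 5.0
tool_pos: [0.468, 0.1261, 0.2036]
tool_rot: [0.001, 0.245, 0.97, 0.0]
force: [0.2, -0.1, -7.6]
opening: 0.0591
```

```bash
python3 -c "
from h import *
goto(.505,-.13,.2,np.pi)
s,im,M=spots('wrist',['cradle','stand','lock_foot','shackle_bar'],'w2.png')"
```

```text
from [0.468  0.1261 0.2036] h 2.6467 t 5.0 open 0.0591 F [ 0.2 -0.1 -7.6] ROW [-0.1542 -0.2078  0.0037] -0.4949 q6 -0.89
cradle 0.97 [ 0.5058 -0.1301  0.0823]
stand 0.87 [ 0.5045 -0.1293 -0.0028]
lock_foot 0.82 [0.3396 0.2539 0.0181]
lock_foot 0.82 [ 0.6173 -0.1876  0.0118]
lock_foot 0.8 [0.4317 0.1442 0.2194]
lock_foot 0.6 [ 0.3789 -0.1915  0.0213]
lock_foot 0.59 [0.6293 0.1618 0.0139]
shackle_bar 0.81 [0.5995 0.29   0.0172]
```

View pics/w2.png

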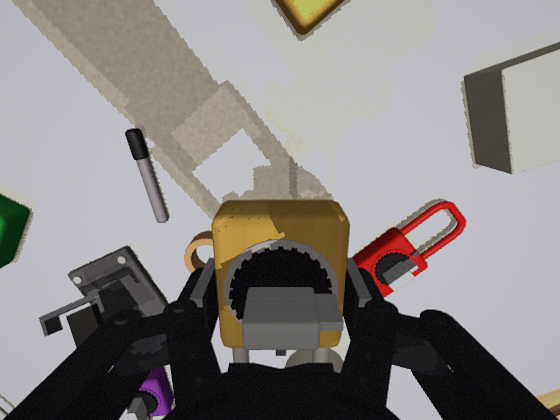

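>>> jog_arm([
  [-0.157,-0.209,0.004,-0.495],
  [-0.157,-0.209,0.004,-0.495],
  [-0.157,-0.209,0.004,-0.495],
  [-0.157,-0.209,0.004,-0.495],
  [-0.157,-0.209,0.004,-0.495],
  [-0.157,-0.209,0.004,-0.495],
  [-0.157,-0.209,0.004,-0.495],
  [-0.157,-0.209,0.004,-0.495],
  [-0.157,-0.209,0.004,-0.495],
])

```text
time_s: 6.0
tool_pos: [0.5058, -0.1337, 0.1941]
tool_rot: [-0.002, 0.002, 1.0, 0.001]
force: [-0.0, 1.3, -8.1]
opening: 0.0592
```

```bash
python3 -c "
from h import *
goto(.508,-.13,.11,np.pi)
s,im,M=spots('wrist',['cradle','stand','lock_foot'],'w3.png',near=(.5,-.13))
s,im,M=spots('side',['cradle','stand','lock','lock_foot'],'s3.png',near=(.5,-.13))
s,im,M=spots('top',['cradle','stand'],'t3.png',near=(.5,-.13))
"
```

```text
from [ 0.5058 -0.1337  0.1941] h 3.1385 t 6.0 open 0.0592 F [-0.   1.3 -8.1] ROW [-0.0026  0.0035  0.0841] -0.0031 q6 -1.9
cradle 0.71 [ 0.506  -0.1301  0.0861]
stand 0.89 [ 0.5089 -0.1304 -0.    ]
lock_foot 0.66 [ 0.4607 -0.1325  0.2071]
cradle 0.59 [ 0.5071 -0.1308  0.0854]
cradle 0.24 [ 0.6    -0.1296  0.2045]
stand 0.77 [ 0.5079 -0.1306  0.0015]
lock 0.91 [ 0.5034 -0.1287  0.1902]
lock_foot 0.96 [ 0.4661 -0.1333  0.2078]
cradle 0.46 [ 0.5061 -0.1283  0.0879]
stand 0.59 [ 0.5074 -0.1286  0.0038]
```

View pics/w3.png

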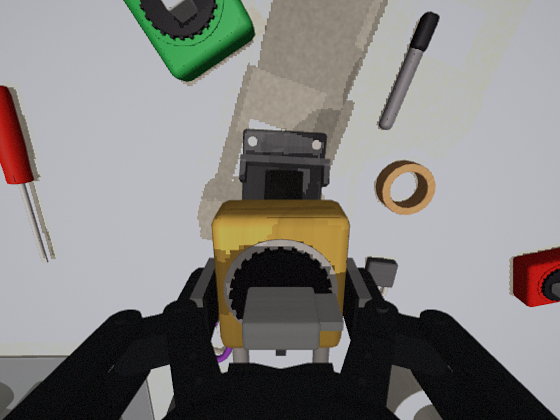

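View pics/s3.png

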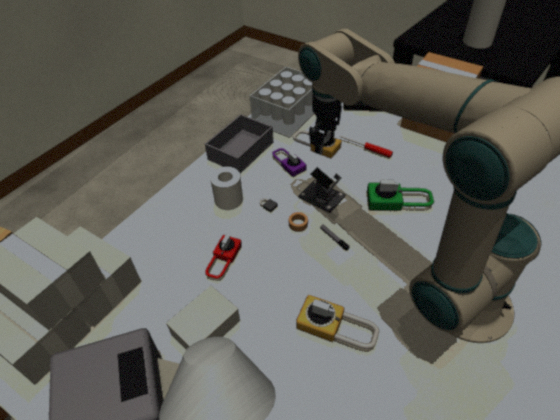

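>>> jog_arm([
  [-0.004,0.003,0,-0.003],
  [-0.004,0.003,0.02,-0.003],
  [-0.004,0.003,0.04,-0.003],
  [-0.004,0.003,0.06,-0.003],
  [-0.004,0.003,0.075,-0.003],
  [-0.004,0.003,0.08,-0.003],
  [-0.004,0.003,0.08,-0.003],
])

```text
time_s: 7.18
tool_pos: [0.5102, -0.1289, 0.1154]
tool_rot: [-0.001, -0.002, 1.0, 0.0]
force: [-0.1, -0.2, -7.3]
opening: 0.0591
```

```bash
python3 -c "
from h import *
goto(.51,-.1303,.1,np.pi)
s,im,M=spots('wrist',['lock_foot'],'w4.png',near=(.5,-.13))
s,im,M=spots('side',['cradle','lock_foot'],near=(.5,-.13))
u,v=map(int,proj(im,M,(.5,-.13,.1)))
cv2.imwrite('pics/s4.png',cv2.resize(im['img'][v-60:v+50,u-70:u+70],None,fx=5,fy=5,interpolation=cv2.INTER_CUBIC))
"
```

```text
from [ 0.5102 -0.1289  0.1154] h -3.1382 t 7.18 open 0.0591 F [-0.1 -0.2 -7.3] ROW [ 0.0001 -0.0015  0.0154] 0.0034 q6 -1.89
lock_foot 0.86 [ 0.4668 -0.1282  0.1267]
cradle 0.57 [ 0.5069 -0.1319  0.0851]
lock_foot 0.96 [ 0.4691 -0.1274  0.13  ]
```

View pics/w4.png

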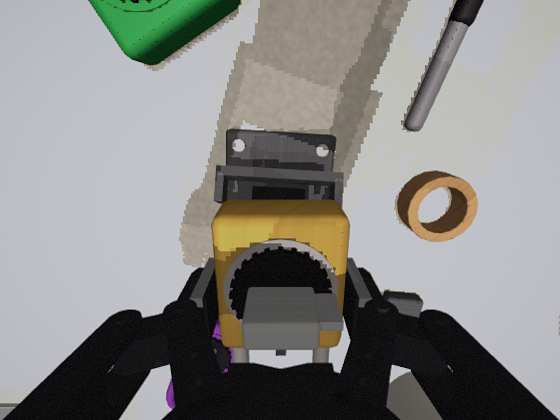

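View pics/s4.png

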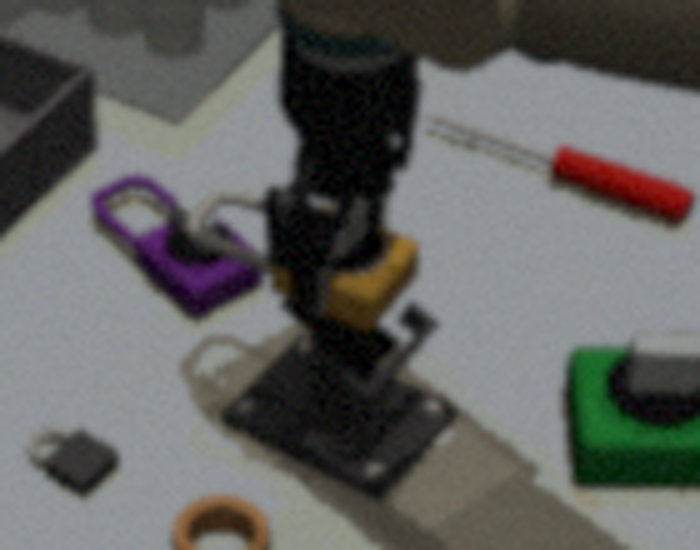

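>>> jog_arm([
  [0,-0.0015,0.004,0.003],
  [0,-0.0015,0.008,0.003],
  [0,-0.0015,0.012,0.003],
  [0,-0.0015,0.015,0.003],
])

```text
time_s: 7.77
tool_pos: [0.5105, -0.1307, 0.1011]
tool_rot: [-0.0, -0.0, 1.0, 0.0]
force: [-0.1, 0.1, -7.5]
opening: 0.0588
```

>>> jog_arm([
  [0,0,0.002,0],
  [0,0,0.004,0],
])

```text
time_s: 7.93
tool_pos: [0.5107, -0.1308, 0.1003]
tool_rot: [-0.0, -0.0, 1.0, -0.0]
force: [-18.3, 4.7, 21.3]
opening: 0.0588
```

```bash
python3 -c "
from h import *
goto(.51,-.1303,.1,np.pi)
s,im,M=spots('wrist',['lock_foot'],'w5.png',near=(.5,-.13))"
```

```text
from [ 0.5107 -0.1308  0.1003] h -3.1413 t 7.93 open 0.0588 F [-18.3   4.7  21.3] ROW [0.0007 0.0005 0.0003] 0.0003 q6 -1.89
lock_foot 0.82 [ 0.4693 -0.1305  0.1142]
lock_foot 0.21 [ 5.051e-01 -1.306e-01 -3.000e-04]
```

View pics/w5.png

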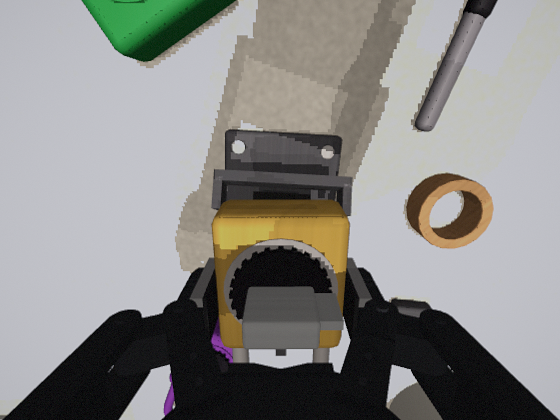

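>>> jog_arm([
  [0.001,0,0.001,0],
  [0.002,0,0.003,0],
])

```text
time_s: 8.2
tool_pos: [0.5107, -0.1309, 0.0999]
tool_rot: [0.003, -0.0, 1.0, -0.001]
force: [-11.8, 6.1, 27.8]
opening: 0.0592
```

>>> jog_arm([
  [0,0,0.001,0],
  [0.001,0,0.002,0],
])

```text
time_s: 8.37
tool_pos: [0.5106, -0.1309, 0.0997]
tool_rot: [0.005, -0.0, 1.0, -0.001]
force: [-11.6, 7.1, 30.5]
opening: 0.0586
```

```bash
python3 -c "
from h import *
goto(.51,-.1303,.1,np.pi)
s,im,M=spots('wrist',['lock_foot'],'w6.png',near=(.5,-.13))"
```

```text
from [ 0.5106 -0.1309  0.0997] h -3.1407 t 8.37 open 0.0586 F [-11.6   7.1  30.5] ROW [ 0.0006  0.0006 -0.0003] 0.0009 q6 -1.89
lock_foot 0.88 [ 0.4654 -0.1288  0.1094]
```

View pics/w6.png

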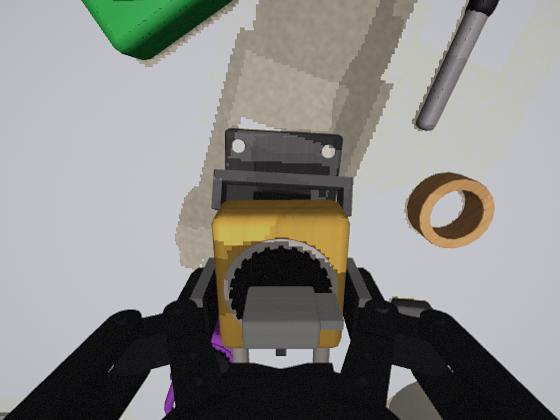

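>>> jog_arm([
  [-0.002,0,-0.004,0],
  [-0.004,0,-0.009,0],
  [-0.006,0,-0.009,0],
  [-0.006,0,-0.009,0],
])

```text
time_s: 8.8
tool_pos: [0.514, -0.1307, 0.1013]
tool_rot: [-0.0, -0.0, 1.0, 0.0]
force: [0.0, -0.1, -8.2]
opening: 0.059
```

```bash
python3 -c "
from h import *
goto(.514,-.1303,.1,np.pi)
s,im,M=spots('wrist',['lock_foot'],'w6.png',near=(.5,-.13))
s,im,M=spots('side',['lock_foot','shackle_bar'],near=(.5,-.13))
"
```

```text
from [ 0.514  -0.1307  0.1013] h -3.1413 t 8.8 open 0.059 F [ 0.  -0.1 -8.2] ROW [-0.      0.0004  0.0013] 0.0002 q6 -1.89
lock_foot 0.85 [ 0.4679 -0.1318  0.1175]
lock_foot 0.96 [ 0.4698 -0.1281  0.113 ]
```

>>> jog_arm([
  [0,0,0.001,0],
  [0,0,0.001,0],
])

```text
time_s: 9.22
tool_pos: [0.5136, -0.1307, 0.1009]
tool_rot: [-0.0, -0.0, 1.0, 0.0]
force: [-2.3, 0.4, -4.4]
opening: 0.059
```

>>> jog_arm([
  [0,0,0,0],
  [0,0,0,0],
  [0,0,0,0],
  [0,0,0,0],
], jaw=0.55)

```text
time_s: 9.55
tool_pos: [0.5144, -0.131, 0.1017]
tool_rot: [0.001, -0.0, 1.0, -0.0]
force: [-0.4, 0.3, 0.5]
opening: 0.0663
```

```bash
python3 -c "
from h import *
goto(.514,-.1303,.1,np.pi)
s,im,M=spots('wrist',['lock_foot','dial_grip'],'w7.png',near=(.5,-.13))
s,im,M=spots('side',['lock_foot','shackle_bar'],near=(.5,-.13))
u,v=map(int,proj(im,M,(.5,-.13,.1)))
cv2.imwrite('pics/s7.png',cv2.resize(im['img'][v-60:v+50,u-70:u+70],None,fx=5,fy=5,interpolation=cv2.INTER_CUBIC))
"
```

```text
from [ 0.5144 -0.131   0.1017] h -3.1413 t 9.55 open 0.0663 F [-0.4  0.3  0.5] ROW [0.0004 0.0007 0.0017] 0.0003 q6 -1.89
lock_foot 0.68 [ 0.4667 -0.1327  0.0845]
dial_grip 0.77 [ 0.4836 -0.1318  0.1318]
lock_foot 0.97 [ 0.4685 -0.1279  0.0838]
shackle_bar 0.64 [ 0.5084 -0.1317  0.0826]
```

View pics/w7.png

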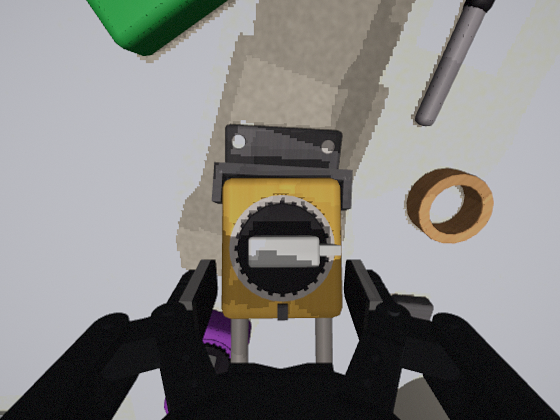

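View pics/s7.png

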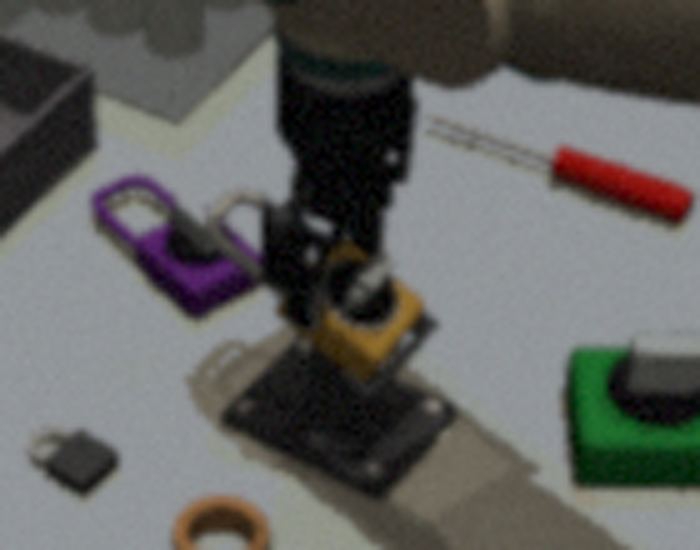

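>>> jog_arm([
  [0,0,-0.01,0],
  [0,0,-0.03,0],
  [0,0,-0.06,0],
  [0,0,-0.085,0],
  [0,0,-0.085,0],
], jaw=0.75)

```text
time_s: 10.27
tool_pos: [0.516, -0.1315, 0.193]
tool_rot: [0.005, -0.0, 1.0, -0.002]
force: [0.2, -0.5, 0.5]
opening: 0.0747
```

```bash
python3 -c "
from h import *
goto(.4842,-.1302,.185,np.pi/2)"
```

```text
from [ 0.516  -0.1315  0.193 ] h -3.1413 t 10.27 open 0.0747 F [ 0.2 -0.5  0.5] ROW [0.0319 0.0013 0.0077] 1.571 q6 -1.89
```

>>> jog_arm([
  [0.031,0,0,1.571],
  [0.031,0,0,1.571],
  [0.031,0,0,1.571],
  [0.031,0,0,1.571],
  [0.031,0,0,1.571],
  [0.031,0,0,1.571],
  [0.031,0,0,1.571],
  [0.031,0,0,1.571],
  [0.031,0,0,1.571],
  [0.031,0,0,1.571],
  [0.031,0,0,1.571],
  [0.031,0,0,1.571],
], jaw=-0.4)

```text
time_s: 11.27
tool_pos: [0.4828, -0.1308, 0.1863]
tool_rot: [0.0, 0.684, 0.73, 0.0]
force: [-0.4, -0.6, 1.0]
opening: 0.0256
```

>>> jog_arm([
  [0,0,0,0.07],
  [0,0,0,0.07],
])

```text
time_s: 11.43
tool_pos: [0.4828, -0.1308, 0.1863]
tool_rot: [0.0, 0.708, 0.707, 0.0]
force: [-0.1, -0.4, 0.5]
opening: 0.0257
```

```bash
python3 -c "
from h import *
goto(.4842,-.1302,.127,np.pi/2)
s,im,M=spots('wrist',['dial_grip','lock_foot','cradle'],'w8.png',near=(.5,-.13))
s,im,M=spots('side',['dial_grip','lock_foot','shackle_bar'],near=(.5,-.13))
u,v=map(int,proj(im,M,(.5,-.13,.1)))
cv2.imwrite('pics/s8.png',cv2.resize(im['img'][v-60:v+50,u-70:u+70],None,fx=5,fy=5,interpolation=cv2.INTER_CUBIC))
"
```

```text
from [ 0.4828 -0.1308  0.1863] h 1.5693 t 11.43 open 0.0257 F [-0.1 -0.4  0.5] ROW [0.0006 0.0013 0.0593] -0.0015 q6 -0.34
dial_grip 0.97 [ 0.4864 -0.1291  0.1323]
dial_grip 0.51 [ 0.4643 -0.1335  0.0846]
lock_foot 0.59 [ 0.4654 -0.1325  0.0909]
dial_grip 0.69 [ 0.4888 -0.1307  0.1245]
lock_foot 0.74 [ 0.4678 -0.1288  0.0851]
shackle_bar 0.64 [ 0.5929 -0.1319  0.1336]
```

View pics/w8.png

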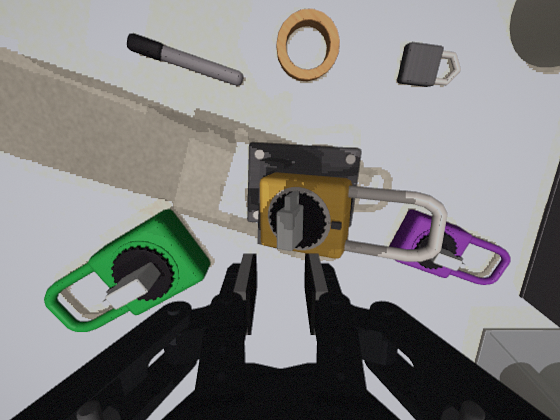

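View pics/s8.png

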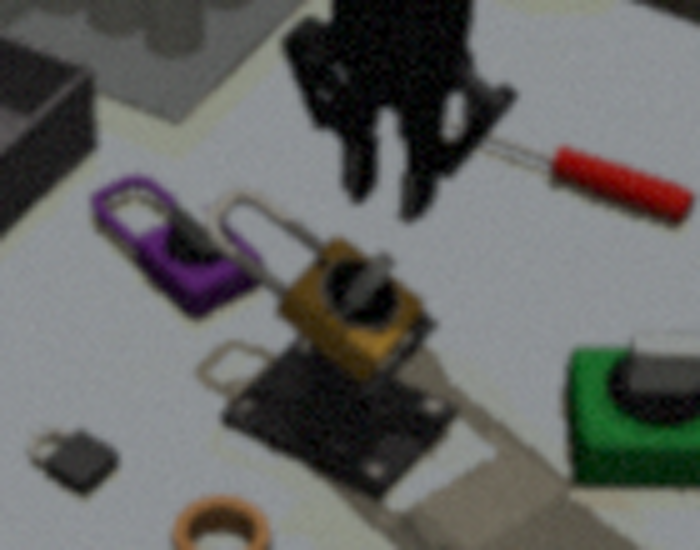

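```bash
python3 -c "
from h import *
s=arm.observe();im=arm.get_image('wrist');M=T(s,im)
g=im['img'][140:280,230:370];cv2.imwrite('pics/w8c.png',cv2.resize(g,None,fx=4,fy=4,interpolation=cv2.INTER_CUBIC))
P=lambda x,y,n:(.506+x*.921-n*.389,-.130+y,.085+x*.389+n*.921)
for x in(-.002,.002):
  for p in [(-.006,-.014,.059),(.006,-.014,.059),(.006,.014,.059),(-.006,.014,.059),(-.035,0,.03),(.035,.03,.03),(.097,0,.0195)]:
    u,v=proj(im,M,P(p[0]+x,p[1],p[2]));print(x,p,round((u-230)*4),round((v-140)*4))
"
```

```text
-0.002 (-0.006, -0.014, 0.059) 164 433
-0.002 (0.006, -0.014, 0.059) 227 445
-0.002 (0.006, 0.014, 0.059) 229 294
-0.002 (-0.006, 0.014, 0.059) 163 285
-0.002 (-0.035, 0, 0.03) 94 288
-0.002 (0.035, 0.03, 0.03) 445 178
-0.002 (0.097, 0, 0.0195) 808 370
0.002 (-0.006, -0.014, 0.059) 185 437
0.002 (0.006, -0.014, 0.059) 249 450
0.002 (0.006, 0.014, 0.059) 251 297
0.002 (-0.006, 0.014, 0.059) 185 288
0.002 (-0.035, 0, 0.03) 111 290
0.002 (0.035, 0.03, 0.03) 468 180
0.002 (0.097, 0, 0.0195) 834 373
```

View pics/w8c.png

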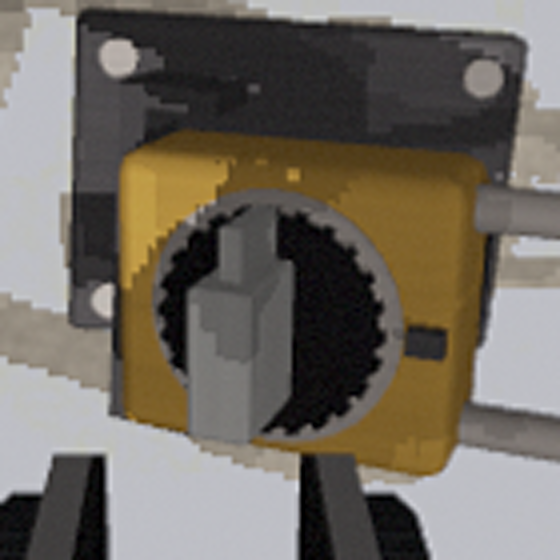

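>>> jog_arm([
  [0.001,0.03,0,0],
  [0.001,0.06,0,0],
  [0.001,0.082,0,0],
  [0.001,0.084,0.02,0],
  [0.001,0.084,0.04,0],
  [0.001,0.084,0.06,0],
  [0.001,0.084,0.075,0],
  [0.001,0.084,0.078,0],
], jaw=-1)

```text
time_s: 12.55
tool_pos: [0.5653, -0.1292, 0.1043]
tool_rot: [-0.002, 0.707, 0.708, -0.001]
force: [0.5, -0.7, -0.2]
opening: -0.0003
```

>>> jog_arm([
  [0,-0.003,0,0],
  [0,-0.006,0,0],
  [0,-0.009,0,0],
  [0,-0.01,0,0],
])

```text
time_s: 12.88
tool_pos: [0.557, -0.1299, 0.1094]
tool_rot: [0.001, 0.707, 0.707, 0.001]
force: [0.1, 0.1, 0.2]
opening: 0.0002
```

>>> jog_arm([
  [0,-0.002,0,0],
  [0,-0.003,0,0],
])

```text
time_s: 13.05
tool_pos: [0.5538, -0.1298, 0.1086]
tool_rot: [0.001, 0.707, 0.707, 0.0]
force: [-1.0, -0.5, 0.1]
opening: 0.0001
```

>>> jog_arm([
  [0,-0.001,0,0],
  [0,-0.002,0,0],
])

```text
time_s: 13.22
tool_pos: [0.5518, -0.1297, 0.1081]
tool_rot: [0.0, 0.707, 0.707, 0.0]
force: [-0.4, 0.4, 0.3]
opening: -0.0
```

>>> jog_arm([
  [0,-0.001,0,0],
  [0,-0.002,0,0],
])

```text
time_s: 13.38
tool_pos: [0.5498, -0.1297, 0.1079]
tool_rot: [0.0, 0.707, 0.707, -0.0]
force: [0.2, -0.7, 0.6]
opening: 0.0
```

>>> jog_arm([
  [0,-0.001,0,0],
  [0,-0.002,0,0],
])

```text
time_s: 13.55
tool_pos: [0.5477, -0.1297, 0.1078]
tool_rot: [-0.0, 0.707, 0.707, -0.0]
force: [0.5, 0.1, -0.1]
opening: 0.0002
```

```bash
python3 -c "
from h import *
goto(.4842,-.1302,.127,np.pi/2)
s,im,M=spots('side',['dial_grip','lock_foot','shackle_bar'],near=(.5,-.13))
u,v=map(int,proj(im,M,(.5,-.13,.1)))
cv2.imwrite('pics/s9.png',cv2.resize(im['img'][v-60:v+50,u-70:u+70],None,fx=5,fy=5,interpolation=cv2.INTER_CUBIC))
im=arm.get_image('wrist');cv2.imwrite('pics/w9.png',im['img'])
"
```

```text
from [ 0.5477 -0.1297  0.1078] h 1.5718 t 13.55 open 0.0002 F [ 0.5  0.1 -0.1] ROW [-0.0004 -0.0635 -0.0192] 0.001 q6 -0.3
dial_grip 0.63 [ 0.4886 -0.1302  0.1256]
lock_foot 0.64 [ 0.4698 -0.128   0.0852]
shackle_bar 0.38 [ 0.5955 -0.1301  0.1332]
```

View pics/w9.png

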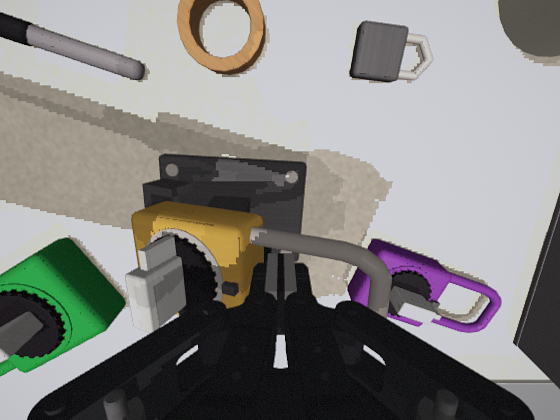

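View pics/s9.png

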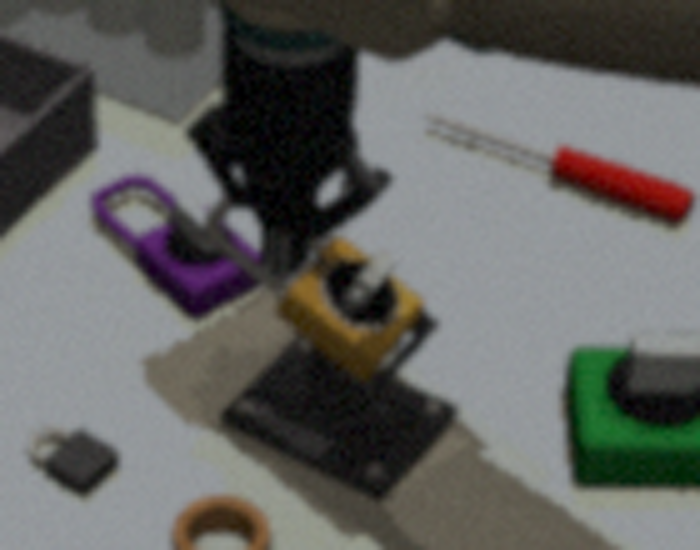

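>>> jog_arm([
  [0,-0.001,0,0],
  [0,-0.003,0,0],
])

```text
time_s: 13.97
tool_pos: [0.5449, -0.1297, 0.1079]
tool_rot: [0.0, 0.707, 0.708, 0.0]
force: [1.0, 0.3, 0.4]
opening: 0.0002
```

>>> jog_arm([
  [0,-0.001,0,0],
  [0,-0.002,0,0],
])

```text
time_s: 14.13
tool_pos: [0.5431, -0.1298, 0.108]
tool_rot: [0.001, 0.707, 0.707, 0.0]
force: [3.9, -1.1, -0.4]
opening: 0.0
```

>>> jog_arm([
  [0,-0.001,0,0],
  [0,-0.002,0,0],
])

```text
time_s: 14.3
tool_pos: [0.542, -0.1303, 0.1088]
tool_rot: [0.002, 0.707, 0.707, 0.001]
force: [7.2, -2.1, 1.5]
opening: -0.0001
```

>>> jog_arm([
  [0,-0.001,0,0],
  [0,-0.002,0,0],
])

```text
time_s: 14.47
tool_pos: [0.541, -0.1308, 0.1098]
tool_rot: [0.004, 0.707, 0.707, 0.002]
force: [10.4, -4.2, 2.1]
opening: 0.0
```

>>> jog_arm([
  [0,-0.001,0,0],
  [0,-0.002,0,0],
])

```text
time_s: 14.63
tool_pos: [0.54, -0.1313, 0.1108]
tool_rot: [0.005, 0.707, 0.707, 0.002]
force: [13.1, -6.1, 4.9]
opening: 0.0001
```

```bash
python3 -c "
from h import *
goto(.4842,-.1302,.127,np.pi/2)
s,im,M=spots('side',['dial_grip','lock_foot','shackle_bar'],near=(.5,-.13))
im=arm.get_image('wrist');cv2.imwrite('pics/w10.png',im['img'])
"
```

```text
from [ 0.54   -0.1313  0.1108] h 1.5714 t 14.63 open 0.0001 F [13.1 -6.1  4.9] ROW [ 0.001  -0.0556 -0.0168] 0.0006 q6 -0.31
dial_grip 0.47 [ 0.4835 -0.1316  0.1277]
lock_foot 0.73 [ 0.4661 -0.1285  0.0843]
shackle_bar 0.67 [ 0.5843 -0.1317  0.1396]
```

View pics/w10.png

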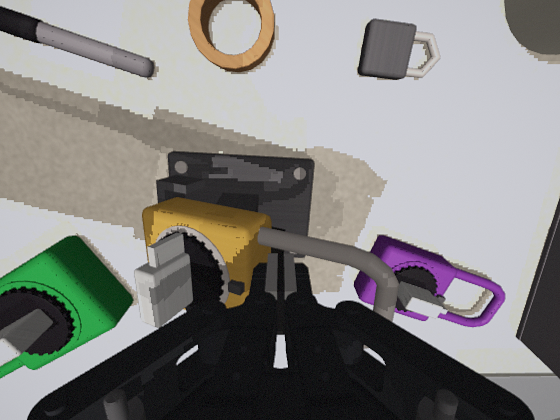

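>>> jog_arm([
  [0.001,0.006,0,0],
  [0.001,0.012,0,0],
  [0.001,0.012,-0.03,0],
  [0.001,0.012,-0.07,0],
  [0.001,-0.02,-0.075,0],
  [0.001,-0.05,-0.075,0],
  [0.001,-0.053,-0.075,0],
  [0.001,-0.053,-0.075,0],
], jaw=-0.44)

```text
time_s: 15.55
tool_pos: [0.4827, -0.1288, 0.1831]
tool_rot: [0.0, 0.707, 0.707, -0.0]
force: [0.7, -0.2, -0.3]
opening: 0.0236
```

```bash
python3 -c "
from h import *
goto(.4844,-.1302,.127,np.pi/2)
s,im,M=spots('wrist',['dial_grip','lock_foot'],None,near=(.5,-.13))
g=im['img'][140:300,200:370];cv2.imwrite('pics/w11c.png',cv2.resize(g,None,fx=4,fy=4,interpolation=cv2.INTER_CUBIC))
P=lambda x,y,n:(.506+x*.921-n*.389,-.130+y,.085+x*.389+n*.921)
for x in(-.002,.002):
  for p in [(-.006,-.014,.059),(.006,-.014,.059),(.006,.014,.059),(-.006,.014,.059),(-.035,0,.03)]:
    u,v=proj(im,M,P(p[0]+x,p[1],p[2]));print(x,p,round((u-200)*4),round((v-140)*4))
"
```

```text
from [ 0.4827 -0.1288  0.1831] h 1.5711 t 15.55 open 0.0236 F [ 0.7 -0.2 -0.3] ROW [-0.0014  0.0017  0.0561] 0.0003 q6 -0.33
dial_grip 0.65 [ 0.4831 -0.1329  0.1295]
lock_foot 0.86 [ 0.466  -0.1305  0.0867]
-0.002 (-0.006, -0.014, 0.059) 285 451
-0.002 (0.006, -0.014, 0.059) 348 463
-0.002 (0.006, 0.014, 0.059) 350 311
-0.002 (-0.006, 0.014, 0.059) 283 301
-0.002 (-0.035, 0, 0.03) 213 302
0.002 (-0.006, -0.014, 0.059) 306 455
0.002 (0.006, -0.014, 0.059) 370 468
0.002 (0.006, 0.014, 0.059) 372 314
0.002 (-0.006, 0.014, 0.059) 305 305
0.002 (-0.035, 0, 0.03) 231 304
```

View pics/w11c.png

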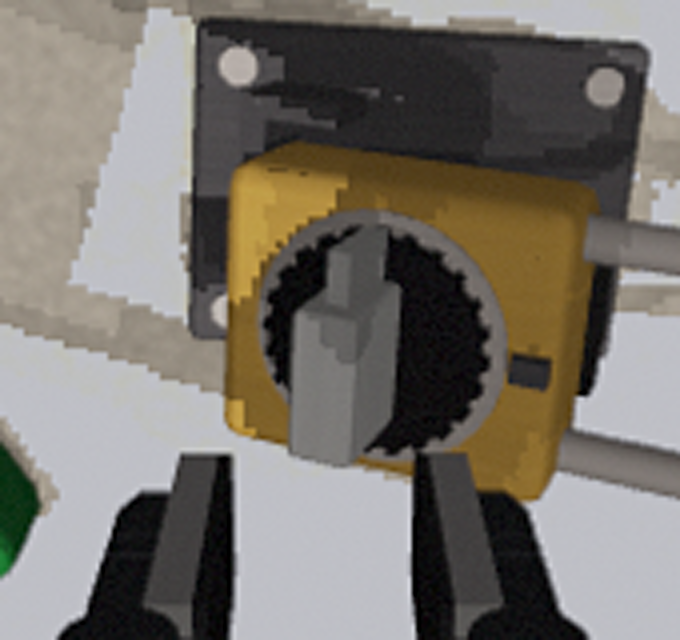

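>>> jog_arm([
  [-0.001,0.003,0.015,0],
  [-0.001,0.003,0.03,0],
  [-0.001,0.003,0.04,0],
  [-0.001,0.003,0.048,0],
  [-0.001,0.003,0.053,0],
  [-0.001,0.003,0.056,0],
], jaw=-0.44)

```text
time_s: 16.2
tool_pos: [0.4869, -0.1297, 0.1262]
tool_rot: [-0.0, 0.707, 0.707, -0.0]
force: [0.5, -0.1, -0.5]
opening: 0.024
```

```bash
python3 -c "
from h import *
goto(.4855,-.1302,.127,np.pi/2)
s,im=cam('wrist')
g=im['img'][170:330,200:370];cv2.imwrite('pics/w12c.png',cv2.resize(g,None,fx=4,fy=4,interpolation=cv2.INTER_CUBIC))
s,im=cam('side')
u,v=287+36,190
cv2.imwrite('pics/s12.png',cv2.resize(im['img'][v-60:v+50,u-70:u+70],None,fx=5,fy=5,interpolation=cv2.INTER_CUBIC))
"
```

```text
from [ 0.4869 -0.1297  0.1262] h 1.5719 t 16.2 open 0.024 F [ 0.5 -0.1 -0.5] ROW [-0.0005 -0.0014 -0.0008] 0.0011 q6 -0.33
```

View pics/w12c.png

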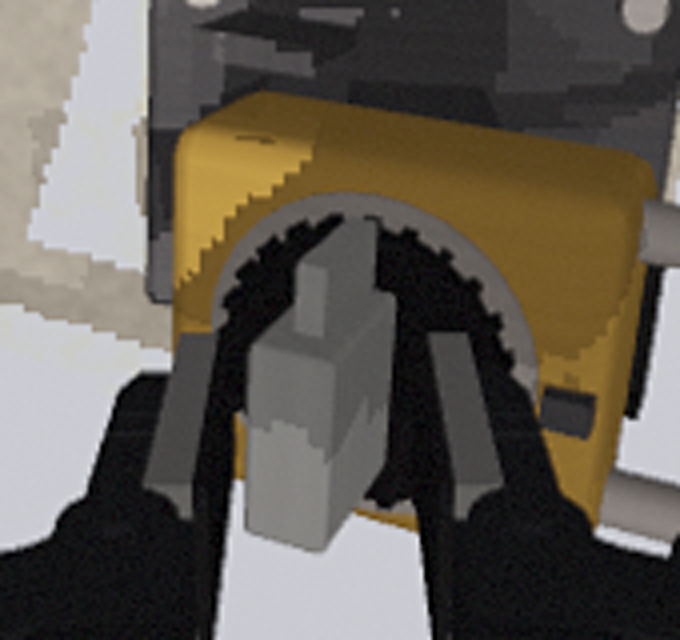

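View pics/s12.png

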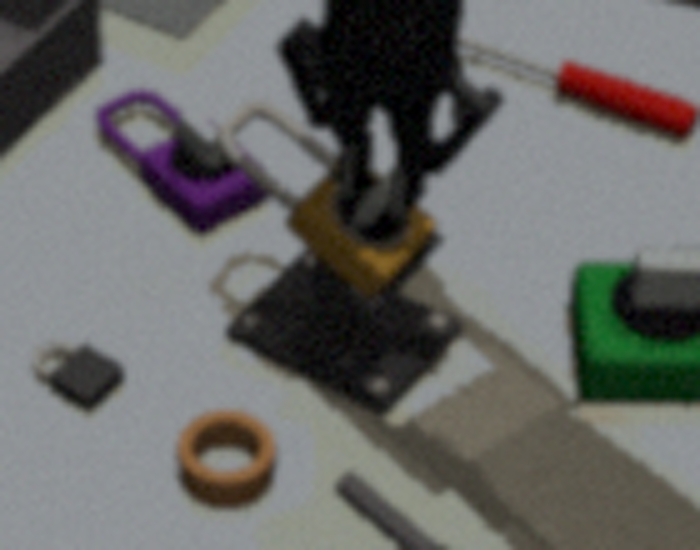

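>>> jog_arm([
  [0,-0.001,0,0.1],
  [0,-0.001,0,0.2],
  [0,-0.001,0,0.3],
  [0,-0.001,0,0.4],
  [0,-0.001,0,0.5],
  [0,-0.001,0,0.6],
], jaw=-0.48)

```text
time_s: 16.8
tool_pos: [0.4853, -0.1299, 0.1276]
tool_rot: [-0.0, 0.885, 0.465, -0.001]
force: [-6.2, 0.5, 1.3]
opening: 0.022
```

```bash
python3 -c "
from h import *
goto(.4855,-.1302,.127,np.pi/2)
s,im=cam('wrist'); print(s['ft_torque'])
g=im['img'][170:330,200:370];cv2.imwrite('pics/w13c.png',cv2.resize(g,None,fx=4,fy=4,interpolation=cv2.INTER_CUBIC))
"
```

```text
from [ 0.4853 -0.1299  0.1276] h 0.9668 t 16.8 open 0.022 F [-6.2  0.5  1.3] ROW [-0.0001  0.0003  0.0006] -0.604 q6 0.27
[0.23027609 0.78894119 0.06576504]
```

View pics/w13c.png

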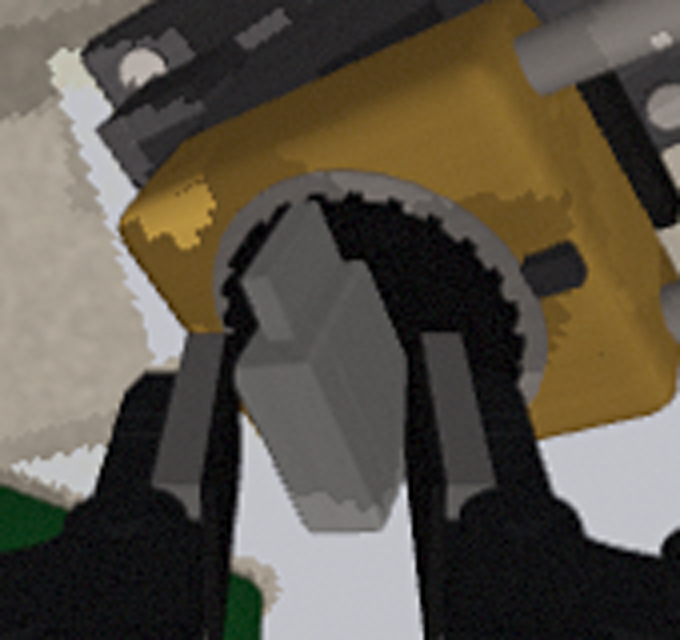

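>>> jog_arm([
  [0,0,0,0.1],
  [0,0,0,0.2],
  [0,0,0,0.3],
  [0,0,0,0.35],
], jaw=-0.5)

```text
time_s: 17.18
tool_pos: [0.4858, -0.1297, 0.1275]
tool_rot: [-0.0, 0.953, 0.304, -0.0]
force: [-2.3, 1.5, 0.8]
opening: 0.0214
```

```bash
python3 -c "
from h import *
goto(.4855,-.1302,.127,np.pi/2)
s,im=cam('wrist'); print(s['ft_torque'])
g=im['img'][170:330,200:370];cv2.imwrite('pics/w14c.png',cv2.resize(g,None,fx=4,fy=4,interpolation=cv2.INTER_CUBIC))
"
```

```text
from [ 0.4858 -0.1297  0.1275] h 0.6188 t 17.18 open 0.0214 F [-2.3  1.5  0.8] ROW [-0.0005  0.0003  0.0005] -0.952 q6 0.62
[0.24454724 0.39472183 0.03345431]
```

View pics/w14c.png

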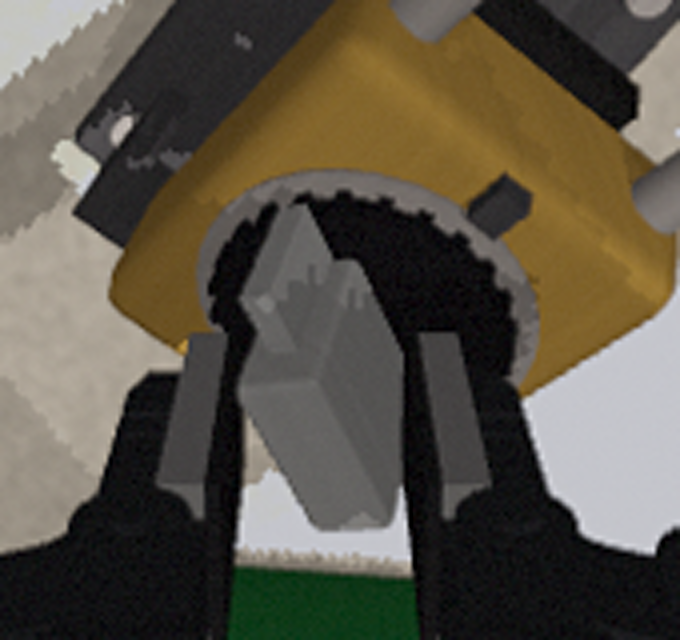

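>>> jog_arm([
  [0,0,0,0.1],
  [0,0,0,0.2],
  [0,0,0,0.3],
  [0,0,0,0.4],
  [0,0,0,0.5],
], jaw=-0.53)

```text
time_s: 17.65
tool_pos: [0.4864, -0.13, 0.1276]
tool_rot: [0.0, 0.998, 0.06, 0.001]
force: [2.6, -1.4, -0.2]
opening: 0.02
```

```bash
python3 -c "
from h import *
goto(.4855,-.1302,.127,np.pi/2)
s,im=cam('wrist'); print(s['ft_torque'])
g=im['img'][170:330,200:370];cv2.imwrite('pics/w15c.png',cv2.resize(g,None,fx=4,fy=4,interpolation=cv2.INTER_CUBIC))
"
```

```text
from [ 0.4864 -0.13    0.1276] h 0.1199 t 17.65 open 0.02 F [ 2.6 -1.4 -0.2] ROW [-0.0009  0.0001  0.0006] -1.4509 q6 1.12
[-0.13095382 -0.32415731 -0.02795851]
```

View pics/w15c.png

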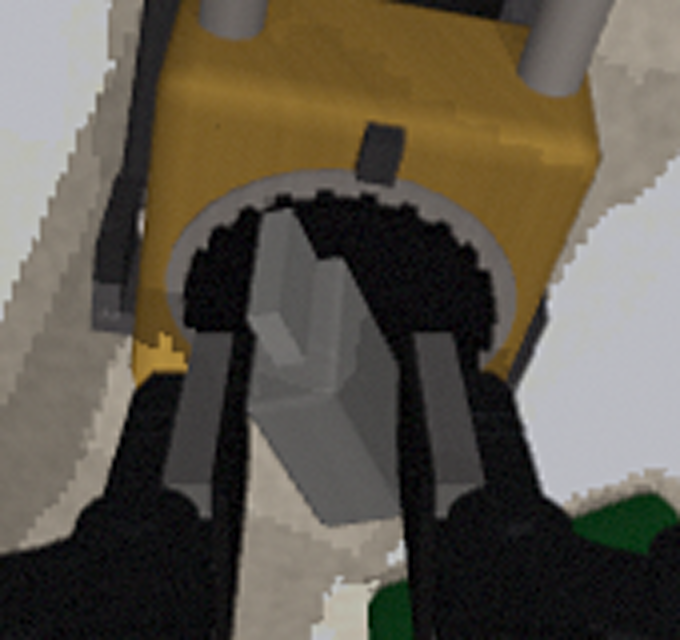

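>>> jog_arm([
  [0,0,0,0.1],
  [0,0,0,0.2],
  [0,0,0,0.3],
  [0,0,0,0.4],
  [0,0,0,0.48],
  [0,0,0,0.48],
], jaw=-0.53)

```text
time_s: 18.2
tool_pos: [0.4863, -0.1303, 0.1275]
tool_rot: [0.0, 0.984, -0.178, 0.001]
force: [0.9, -2.1, -0.6]
opening: 0.02
```

```bash
python3 -c "
from h import *
goto(.4855,-.1302,.127,np.pi/2)
s,im=cam('wrist'); print(s['ft_torque'])
g=im['img'][150:330,200:370];cv2.imwrite('pics/w16c.png',cv2.resize(g,None,fx=3.3,fy=3.3,interpolation=cv2.INTER_CUBIC))
"
```

```text
from [ 0.4863 -0.1303  0.1275] h -0.357 t 18.2 open 0.02 F [ 0.9 -2.1 -0.6] ROW [-0.0008  0.0002  0.0005] -1.9278 q6 1.59
[-0.31084837 -0.09809434  0.00138877]
```

View pics/w16c.png

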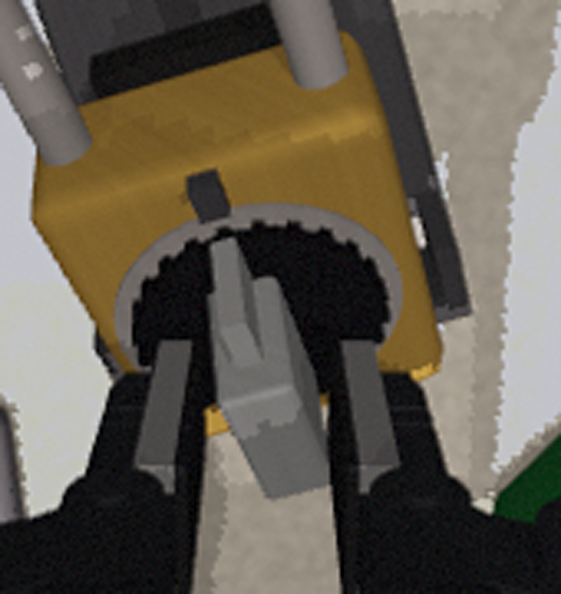

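>>> jog_arm([
  [0,0,-0.01,-0.05],
  [0,0,-0.03,-0.05],
  [0,0,-0.06,-0.1],
  [0,0,-0.075,-0.2],
  [0,0,-0.075,-0.32],
  [0,0,-0.075,-0.36],
  [0,0,-0.075,-0.36],
])

```text
time_s: 18.83
tool_pos: [0.486, -0.1297, 0.2024]
tool_rot: [0.0, 1.0, 0.004, 0.0]
force: [-0.2, -0.3, -1.1]
opening: 0.0198
```

```bash
python3 -c "
from h import *
goto(.4855,-.1302,.127,np.pi/2)
s,im,M=spots('wrist',['shackle_bar','dial_grip','lock_foot'],None,near=(.52,-.13))
print(s['ft_torque'])
g=im['img'][100:330,180:390];cv2.imwrite('pics/w17c.png',cv2.resize(g,None,fx=2.6,fy=2.6,interpolation=cv2.INTER_CUBIC))
spots('side',['shackle_bar','dial_grip','lock_foot'],None,near=(.52,-.13))
"
```

```text
from [ 0.486  -0.1297  0.2024] h 0.0081 t 18.83 open 0.0198 F [-0.2 -0.3 -1.1] ROW [-0.0006  0.0005  0.0754] -1.5627 q6 1.23
shackle_bar 0.83 [ 0.584  -0.1398  0.1344]
dial_grip 0.94 [ 0.4817 -0.1326  0.1317]
dial_grip 0.29 [ 0.5017 -0.1331  0.0843]
lock_foot 0.93 [ 0.6191 -0.187   0.0143]
lock_foot 0.69 [ 0.5068 -0.1322 -0.0014]
lock_foot 0.66 [ 0.4645 -0.1316  0.0858]
[-0.06218426 -0.02593768 -0.05897288]
shackle_bar 0.71 [ 0.4848 -0.1327  0.1273]
shackle_bar 0.5 [ 0.586  -0.1353  0.133 ]
dial_grip 0.73 [ 0.4868 -0.1309  0.1274]
dial_grip 0.61 [ 0.5042 -0.1294  0.0815]
lock_foot 0.73 [ 0.4655 -0.1271  0.0841]
lock_foot 0.73 [ 0.6175 -0.1855  0.0117]
lock_foot 0.69 [ 0.5043 -0.1299  0.088 ]
```

View pics/w17c.png

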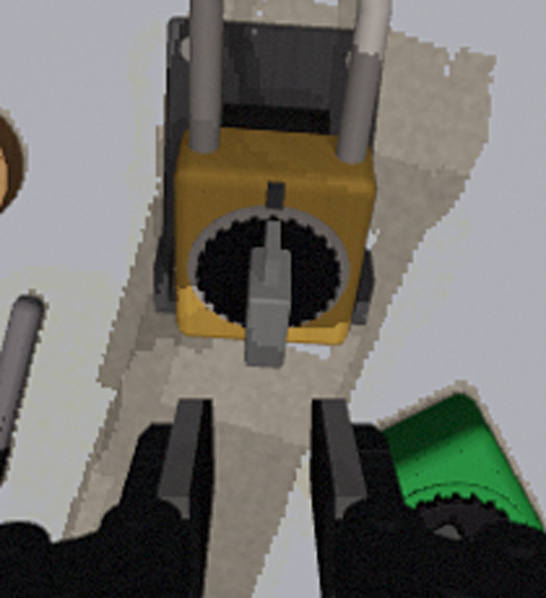

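>>> jog_arm([
  [0.02,0.007,0,-0.125],
  [0.04,0.007,0,-0.25],
  [0.06,0.007,0,-0.375],
  [0.08,0.007,0,-0.5],
  [0.101,0.007,0.01,-0.625],
  [0.101,0.007,0.015,-0.75],
  [0.101,0.007,0.015,-0.875],
  [0.101,0.007,0.015,-1.0],
  [0.101,0.007,0.015,-1.125],
  [0.101,0.007,0.015,-1.25],
  [0.101,0.007,0.015,-1.375],
  [0.101,0.007,0.015,-1.5],
], jaw=-0.06)

```text
time_s: 20.23
tool_pos: [0.5868, -0.1366, 0.1867]
tool_rot: [-0.0, 0.729, 0.685, -0.0]
force: [-0.0, -0.4, -0.4]
opening: 0.0401
```

```bash
python3 -c "
from h import *
goto(.5875,-.137,.118,1.51)
s,im,M=spots('wrist',['shackle_bar','lock_foot'],'w18.png',near=(.55,-.13))
for p in [(.5875,-.137,.1358),(.466,-.13,.0845)]: print(proj(im,M,p))
"
```

```text
from [ 0.5868 -0.1366  0.1867] h 1.5081 t 20.23 open 0.0401 F [-0.  -0.4 -0.4] ROW [-0.0004  0.0007  0.0687] -0.0019 q6 -0.23
lock_foot 0.93 [ 0.616  -0.1869  0.015 ]
lock_foot 0.71 [ 0.4608 -0.129   0.0834]
(np.float64(282.19907182953983), np.float64(230.99156078007235))
(np.float64(141.00009545522684), np.float64(208.3113388089773))
```

View pics/w18.png

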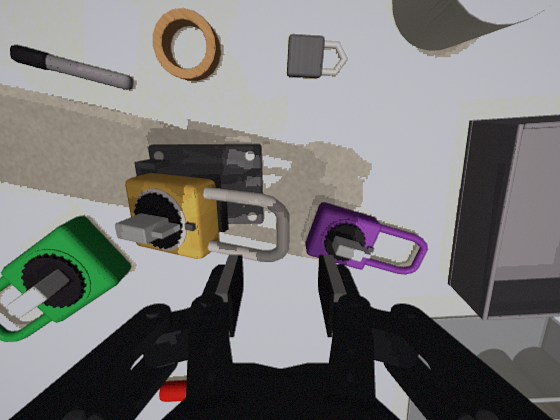

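>>> jog_arm([
  [0.002,0,0.02,0],
  [0.002,0,0.04,0],
  [0.002,0,0.055,0],
  [0.002,0,0.065,0],
  [0.002,0,0.069,0],
  [0.002,0,0.069,0],
])

```text
time_s: 20.88
tool_pos: [0.5866, -0.1345, 0.1171]
tool_rot: [-0.001, 0.732, 0.682, -0.0]
force: [0.3, 0.0, -0.4]
opening: 0.04
```

```bash
python3 -c "
from h import *
goto(.5875,-.137,.118,1.51)
s,im=cam('wrist');cv2.imwrite('pics/w19.png',im['img'])
"
```

```text
from [ 0.5866 -0.1345  0.1171] h 1.5001 t 20.88 open 0.04 F [ 0.3  0.  -0.4] ROW [-0.0024  0.001  -0.0009] -0.0099 q6 -0.22
```

View pics/w19.png

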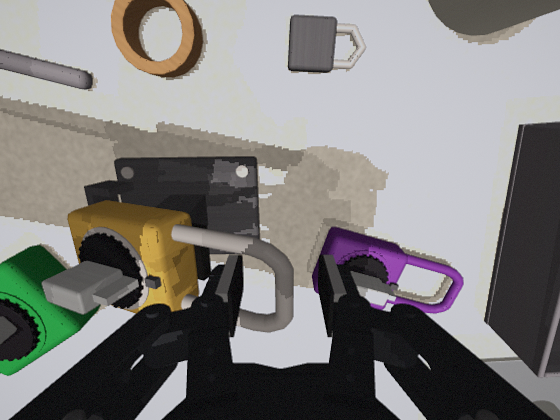

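>>> jog_arm([
  [0,0,0,0],
  [0,0,0,0],
  [0,0,0,0],
  [0,0,0,0],
  [0,0,0,0],
  [0,0,0,0],
], jaw=-1)

```text
time_s: 21.43
tool_pos: [0.5883, -0.1348, 0.1193]
tool_rot: [0.002, 0.731, 0.682, 0.001]
force: [5.9, -0.4, 2.0]
opening: 0.0067
```

```bash
python3 -c "
from h import *
goto(.5875,-.137,.118,1.51)
s,im,M=spots('side',['shackle_bar','dial_grip','lock_foot'],None,near=(.52,-.13))
"
```

```text
from [ 0.5883 -0.1348  0.1193] h 1.502 t 21.43 open 0.0067 F [ 5.9 -0.4  2. ] ROW [-0.0022 -0.0006  0.0013] -0.008 q6 -0.22
shackle_bar 0.62 [ 0.5897 -0.1378  0.1303]
dial_grip 0.69 [ 0.4841 -0.1321  0.1251]
lock_foot 0.96 [ 0.4672 -0.1283  0.0835]
lock_foot 0.93 [ 0.6174 -0.1868  0.0135]
```

>>> jog_arm([
  [0,0.003,-0.001,0],
  [0,0.006,-0.002,0],
  [0,0.009,-0.004,0],
  [0,0.012,-0.005,0],
  [0,0.015,-0.006,0],
  [0,0.018,-0.008,0],
  [0,0.02,-0.009,0],
  [0,0.02,-0.009,0],
])

```text
time_s: 22.3
tool_pos: [0.6075, -0.136, 0.1268]
tool_rot: [0.0, 0.731, 0.682, 0.0]
force: [-0.4, -0.2, 0.8]
opening: 0.0066
```

```bash
python3 -c "
from h import *
goto(.5875,-.137,.118,1.51)
s,im,M=spots('side',['shackle_bar','dial_grip','lock_foot'],None,near=(.52,-.13))
u,v=map(int,proj(im,M,(.52,-.13,.1)))
cv2.imwrite('pics/s20.png',cv2.resize(im['img'][v-60:v+50,u-70:u+70],None,fx=5,fy=5,interpolation=cv2.INTER_CUBIC))
s,im=cam('wrist');cv2.imwrite('pics/w20.png',im['img'])
"
```

```text
from [ 0.6075 -0.136   0.1268] h 1.5019 t 22.3 open 0.0066 F [-0.4 -0.2  0.8] ROW [-0.0024 -0.0199  0.0087] -0.0081 q6 -0.21
shackle_bar 0.49 [ 0.6067 -0.1364  0.1374]
dial_grip 0.72 [ 0.4862 -0.1307  0.1251]
lock_foot 0.93 [ 0.4671 -0.129   0.0838]
lock_foot 0.92 [ 0.617  -0.1838  0.0144]
```

View pics/w20.png

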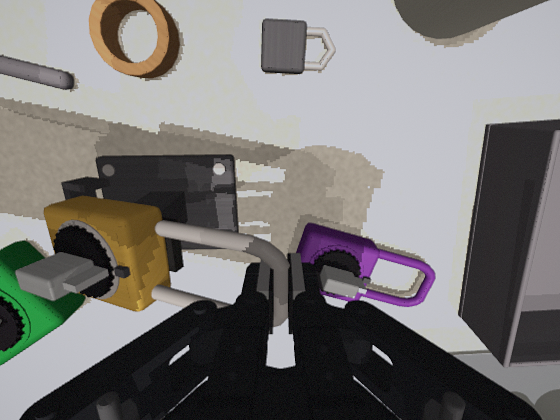

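View pics/s20.png

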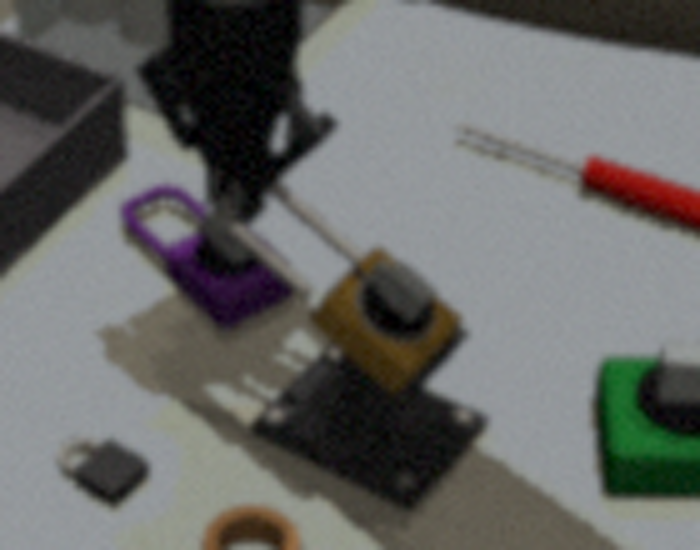

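>>> jog_arm([
  [0,0.001,-0.0005,0],
  [0,0.002,-0.001,0],
  [0,0.003,-0.0015,0],
  [0,0.004,-0.002,0],
])

```text
time_s: 22.88
tool_pos: [0.6092, -0.1363, 0.1275]
tool_rot: [-0.002, 0.731, 0.682, -0.002]
force: [-8.0, -0.1, -2.1]
opening: 0.007
```

>>> jog_arm([
  [0,0.002,-0.002,0],
  [0,0.004,-0.005,0],
  [0,0.008,-0.01,0],
  [0,0.01,-0.02,0],
  [0,0.01,-0.035,0],
  [0,0.01,-0.055,0],
  [0,0.01,-0.08,0],
  [0,0.01,-0.105,0],
  [0,0.01,-0.13,0],
  [0,0.01,-0.15,0],
  [0,0.01,-0.165,0],
  [0,0.01,-0.175,0],
])

```text
time_s: 23.88
tool_pos: [0.6214, -0.1368, 0.3062]
tool_rot: [0.001, 0.731, 0.682, 0.001]
force: [-1.3, 1.2, -7.4]
opening: 0.0066
```

```bash
python3 -c "
from h import *
goto(.6,-.137,.35,1.51)
s,im,M=spots('side',['shackle_bar','dial_grip','lock_foot','lock'],'s21.png',near=(.6,-.13))
s,im=cam('wrist');cv2.imwrite('pics/w21.png',im['img'])
"
```

```text
from [ 0.6214 -0.1368  0.3062] h 1.502 t 23.88 open 0.0066 F [-1.3  1.2 -7.4] ROW [-0.0017 -0.0212 -0.0438] -0.008 q6 -0.21
shackle_bar 0.49 [ 0.6226 -0.1376  0.3149]
dial_grip 0.46 [ 0.6545 -0.1993  0.046 ]
dial_grip 0.43 [ 0.584  -0.1368  0.1951]
lock_foot 0.81 [ 0.6138 -0.1374  0.1641]
lock_foot 0.56 [ 0.6158 -0.1854  0.0129]
lock 0.84 [ 0.6554 -0.1983 -0.0026]
lock 0.83 [ 0.6359 -0.1367  0.1979]
```

View pics/w21.png

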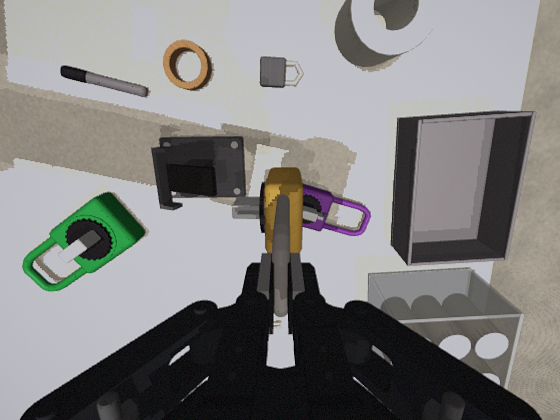

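View pics/s21.png

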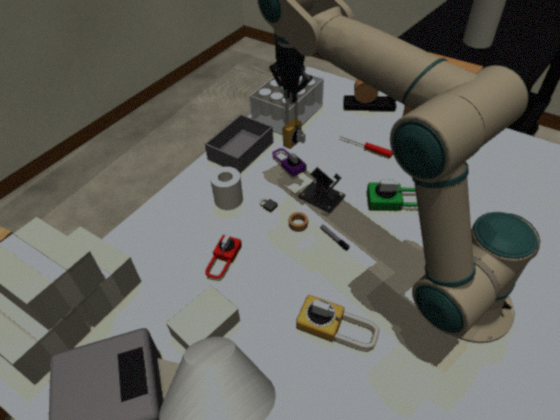

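>>> jog_arm([
  [0,0,-0.005,0],
  [0,0,-0.01,0],
  [0,0,-0.015,0],
  [0,0,-0.015,0],
  [0,0,-0.015,0],
  [0,0,-0.015,0],
  [0,0,-0.015,0],
  [0,0,-0.015,0],
  [0,0,-0.015,0],
  [0,0,-0.015,0],
  [0,0,-0.015,0],
  [0,0,-0.015,0],
])

```text
time_s: 25.18
tool_pos: [0.6209, -0.1369, 0.3188]
tool_rot: [0.0, 0.731, 0.682, -0.0]
force: [-0.0, -0.2, -8.3]
opening: 0.0064
```

>>> jog_arm([
  [0,0,0,0],
  [0,0,0,0],
  [0,0,0,0],
  [0,0,0,0],
  [0,0,0,0],
  [0,0,0,0],
  [0,0,0,0],
  [0,0,0,0],
  [0,0,0,0],
  [0,0,0,0],
  [0,0,0,0],
  [0,0,0,0],
])

```text
time_s: 26.18
tool_pos: [0.6209, -0.1369, 0.3189]
tool_rot: [0.0, 0.731, 0.682, 0.0]
force: [0.1, -0.5, -8.2]
opening: 0.0065
```

```bash
python3 -c "
from h import *
goto(.6,-.137,.35,1.51)
s,im,M=spots('side',['shackle_bar','lock_foot'],None,near=(.6,-.13))
u,v=map(int,proj(im,M,(.62,-.13,.25)))
cv2.imwrite('pics/s22.png',cv2.resize(im['img'][v-70:v+60,u-70:u+70],None,fx=4.5,fy=4.5,interpolation=cv2.INTER_CUBIC))
print(np.abs(s['qvel']).max())
s,im,M=spots('wrist',['shackle_bar','lock_foot','dial_grip'],'w22.png',near=(.6,-.13))
s,im,M=spots('top',['shackle_bar','lock_foot'],'t22.png',near=(.6,-.13))
"
```

```text
from [ 0.6209 -0.1369  0.3189] h 1.5018 t 26.18 open 0.0065 F [ 0.1 -0.5 -8.2] ROW [-0.0015 -0.0208 -0.0311] -0.0082 q6 -0.21
shackle_bar 0.64 [ 0.6208 -0.138   0.3295]
lock_foot 0.64 [ 0.6165 -0.1863  0.0117]
0.001453774674486936
shackle_bar 0.56 [ 0.6161 -0.1394  0.3305]
dial_grip 0.67 [ 0.5826 -0.1389  0.2161]
dial_grip 0.64 [ 0.6512 -0.1964  0.0497]
shackle_bar 0.72 [ 0.6339 -0.1398  0.2106]
```

View pics/s22.png

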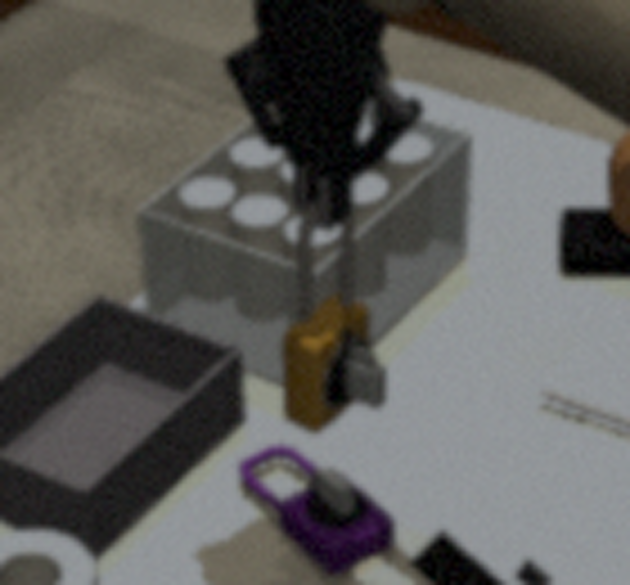

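View pics/w22.png

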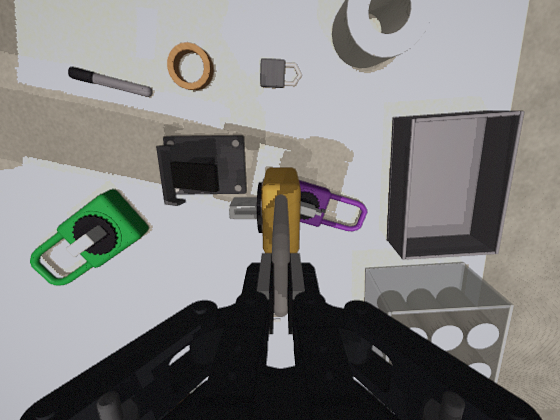

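View pics/t22.png

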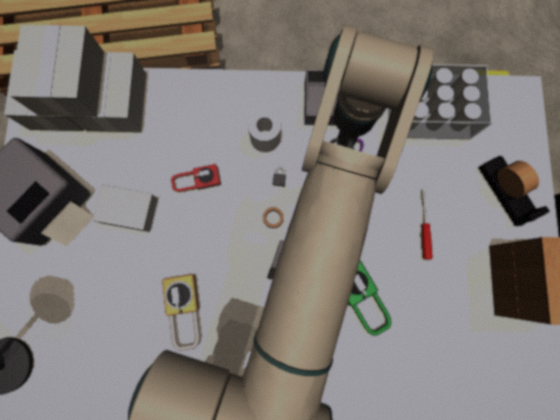

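```bash
python3 -c "
from rig import arm
print(arm.sign_off())"
```

```text
the job is handed in; nothing more can be done
None
```

I finished the job and handed it in at about 26.5 s of the 67 s allowed. The brass dial padlock now hangs still from its open shackle in the gripper. The sign-off gives no verdict, so this rests on my own checks.

**What I did**
1. I took the smaller of the two yellow locks by its sides and set it on the stand. Pressing it down (up to about 38 N) did not tilt it to the slope, so I let go and it settled between the lips.
2. I pushed it down against the ledge with closed fingers at up to about 13 N. It slid a few mm and then stopped.
3. I turned the dial clockwise three clicks, from 90° to 0°, with the jaws held loosely around the bar. The picture afterwards showed the pointer at the rib.
4. I gripped the crossbar, pulled the shackle out to its stop and lifted straight up.

**Last checks**
- **Shackle open:** the crossbar is about 122 mm from the dial axis, against 119 mm expected when open and 97 mm shut.
- **Height:** I put the foot end at about 0.18 m above the table. This comes from the grip height and the open length, because the networks no longer found the foot in the final pictures. Just before the last rise they had put it at 0.164 m.
- **Hold:** the force was about 8 N, matching the lock's weight, and the arm was at rest.
- **Other things:** they looked unmoved in the last top and wrist pictures. In the top picture the arm hid part of the table.

**Loose ends:** after the push the lock lay turned by about 0.05 rad on the seat, so perhaps only one corner of the foot touched the ledge. One low-confidence reading from the top camera put the crossbar at 0.21 m. It disagreed with the other two cameras, and I took it for an error.

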